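# Return the spice jars to their colour-coded bays in the spice rack

## Task

Put the four spice jars (green, orange, mustard and white) back in the spice rack on the hob cover: lift each over the rail and stand it upright on the liner of its own colour. Don't knock any jar over, and leave the dark jar and the garlic where they are.

Things in the scene. Friction and masses are not known exactly. Their poses are not given: they have to be found in the camera images.
- jar_green: Loose spice jar, olive-green contents, black cap, cream blank label; upright, round, 41 mm across and 85 mm tall, about 0.1 kg. Grip the body, from 20 to 65 mm above its foot, not the cap. Stands on a chopping board, 12 mm over the worktop. Origin: centre of its underside; z up.
- jar_orange: Loose spice jar, orange-red contents, black cap, cream blank label; upright, round, 41 mm across and 85 mm tall, about 0.1 kg. Grip the body, from 20 to 65 mm above its foot, not the cap. Stands on a chopping board, 12 mm over the worktop. Origin: centre of its underside; z up.
- jar_mustard: Loose spice jar, mustard-yellow contents, black cap, cream blank label; upright, round, 41 mm across and 85 mm tall, about 0.1 kg. Grip the body, from 20 to 65 mm above its foot, not the cap. Stands on a chopping board, 12 mm over the worktop. Origin: centre of its underside; z up.
- jar_white: Loose spice jar, white contents, white cap, cream blank label; upright, round, 41 mm across and 85 mm tall, about 0.1 kg. Grip the body, from 20 to 65 mm above its foot, not the cap. Stands on a chopping board, 12 mm over the worktop. Origin: centre of its underside; z up.
- bay_green: Olive-green silicone liner, 50 x 58 x 2.5 mm, in one bay of the fixed dark wood rack, with a like tag on the front rail. Origin: centre of its underside, 80 mm over the worktop; a jar's foot rests 2.5 mm higher. x: front to back, y: along the row, bays 72 mm apart. Pocket 56 mm (x) by 66 mm (y); above the origin, front and back rails reach 20 mm, dividers 18 mm, rack ends 30 mm.
- bay_orange: Orange-red silicone liner, 50 x 58 x 2.5 mm, in one bay of the fixed dark wood rack, with a like tag on the front rail. Origin: centre of its underside, 80 mm over the worktop; a jar's foot rests 2.5 mm higher. x: front to back, y: along the row, bays 72 mm apart. Pocket 56 mm (x) by 66 mm (y); above the origin, front and back rails reach 20 mm, dividers 18 mm, rack ends 30 mm.
- bay_mustard: Mustard-yellow silicone liner, 50 x 58 x 2.5 mm, in one bay of the fixed dark wood rack, with a like tag on the front rail. Origin: centre of its underside, 80 mm over the worktop; a jar's foot rests 2.5 mm higher. x: front to back, y: along the row, bays 72 mm apart. Pocket 56 mm (x) by 66 mm (y); above the origin, front and back rails reach 20 mm, dividers 18 mm, rack ends 30 mm.
- bay_white: White silicone liner, 50 x 58 x 2.5 mm, in one bay of the fixed dark wood rack, with a like tag on the front rail. Origin: centre of its underside, 80 mm over the worktop; a jar's foot rests 2.5 mm higher. x: front to back, y: along the row, bays 72 mm apart. Pocket 56 mm (x) by 66 mm (y); above the origin, front and back rails reach 20 mm, dividers 18 mm, rack ends 30 mm.
- jar_dark: Loose spice jar with almost black contents, white cap and cream blank label, 41 mm across and 85 mm tall. It has no bay in the rack and stays where it is. Origin: centre of its underside. Between the two chopping boards lies the wooden hob cover that carries the rack, top 70 mm over the worktop, its edges at least 40 mm clear of every jar.
- garlic: Loose bulb of garlic, 60 mm across, 59 mm tall. It stays where it is. Origin: centre of its underside.

How it is judged:
By the outcome, as a careful person would: the job done as asked, in the order asked, and still so for the second after the job is handed in, with the robot touching nothing.
It also fails if it takes over 109 s, if anything falls off the work surface, if the arm or the gripper's body presses on something with over 40 N, if the wrist force passes 120 N, or if a joint passes its speed limit or range.

## Robot

A 7-joint arm with a two-finger parallel gripper is mounted at the origin on a cart in front of the work surface, level with it; the furniture and walls round the work are solid. World frame = base frame: x ahead of the robot, y to its left, z up, the work surface at z = 0. Lengths are in m, angles in rad, forces in N, time in s.
With the tool pointing down it reaches from about 0.425 to 0.925 m from the base axis. Payload 6.8 kg.
Tool frame: the origin (TCP) lies between the finger pads; the fingertips stand 22 mm ahead of it and the grasp point (between the pads) lies 3 mm ahead of it; z points along the fingers, y is the line along which they close (so a half turn about z gives the same grasp; the last joint's range is limited). The gripper opens to 85 mm and grips with 20 to 120 N. Pads are 22 mm wide; open, the fingers measure 114 mm over their backs; the gripper's body (76 mm by 85 mm) begins 54 mm behind the grasp point. The pads swing forward as they close: fully open they stand 13 mm farther back than shut.
Start: joints at [1.21, 0.477, 0.022, 1.555, -0.011, 1.109, -0.083], TCP at [0.169, -0.654, 0.217] pointing down, gripper open.
Joint ranges: [-2.96, 2.96], [-0.34, 2.1], [-1.41, 1.46], [0.24, 2.44], [-1.37, 4.51], [0.17, 1.92], [-2.96, 2.96]. Speed limits (rad/s): [2.39, 2.39, 3.14, 3.14, 3.14, 3.14, 3.14].

## Interface

Orientations are given as a unit quaternion [w, x, y, z].
In Python, from station import bot gives the robot as it stands.
- The arm moves only by the tool servo_tool, never from a script. Its argument "motion" is a list that holds one entry, the list of rows, each a list of 5 numbers: the opening, from 0 (shut) to 1 (fully open), then the shift along the world's x, y, z each as a share of 0.04 m, from -1 to 1, then the turn about the world's z as a share of 0.12 rad, from -1 to 1. A call has 1 to 20 rows; each row shifts and turns the commanded pose from where the row before left it; what a row does not reach is not made up. A row lasts 1/10 s, in which the tool goes at most 50 mm and 8.59 degrees, less where a joint would pass 70% of its speed; a pose out of reach is approached as far as the arm can. A call with a number of a shift or a turn outside -1 to 1 is refused whole. A call with a gripper value outside its range is refused whole. The fingers move at their own pace and stop on an object; "newtons" is the grip in N (left out, the last holds). Time passes only in rows, so rows that do not move let the fingers close. It gives the time, the measured TCP pose, the force, the opening and the grip force at its end, in the units of the state.
- bot.get_obs(): the state, without advancing time (a new reading comes with each control period).
- bot.read_camera(name): name is "scene" or "side" or "wrist"; returns (picture, depth): 480x640x3 uint8, red, green, blue; 480x640 float32, m along the optical axis (not along the pixel's ray), 0 where there is no reading.
- bot.get_calibration(name): a dict with "fovy" (degrees; the focal length in pixels is half the picture's height over the tangent of half this angle, whatever the lens; pixels are square), "cx", "cy" (the principal point, pixels), "view" (4x4, takes a point from world to camera coordinates). Camera axes: x right, y down, z forward; pixel columns grow to the right and rows downward; lengths in m; the calibration is good to about 2 mm. The wrist camera is an equidistant fisheye: a pixel r from the principal point sees the ray r / f radians off the axis. A picture is of the moment at which its call begins: read the wrist's pose just before it. get_calibration takes no time and is no camera call; for the wrist camera it gives the pose at the moment of the call.
- bot.hand_in(): hands the job in; it is judged then, once.
The state is a dict: "t": time; "q": joint angles; "joint_vel": joint speeds; "joint_torque": joint torques, N m; "eef_pos": TCP position; "tool_rot": TCP orientation; "contact_force": force on the tool from outside, world axes, zero at the start; "torque": the same for the moment, N m; "gripper_width": opening from 0.0 (shut) to 1.0 (fully open); "grasp_force": force on a finger pad.
Only numpy, scipy, OpenCV 4.12 (cv2) and the standard library are available. Lean on these libraries where they do the work, as an engineer would, in place of code of your own. Each camera call takes 0.05 s, during which the arm holds its last target. There are 200 camera calls.

## Working session

There is one attempt and no reset: what is moved stays moved. The work goes in short steps, Python scripts to look and compute and a tool call to move; the robot and the scene stay as the last step left them, time stands still between calls to the robot, and variables do not carry over. Pictures are saved under pics/ and viewed, at most 14 in all, crops included, and the job is handed in when it is done.

Besides the shell and the picture viewer there is one more tool, called after "Request:" in YAML: its name, and indented under it one key for each argument. servo_tool: Moves the arm, as the interface text tells. Shift numbers are shares of 0.04 m and turn numbers shares of 0.12 rad, none past 1 either way. Its arguments: {"type":"object","properties":{"motion":{"type":"array"},"newtons":{"type":"number"}},"required":["motion"]}

```bash
mkdir -p pics; ls; cat > h.py <<'E'
import numpy as np, cv2
from station import bot
def cal(n):
    c=bot.get_calibration(n); f=240/np.tan(np.radians(c["fovy"])/2)
    return f,c["cx"],c["cy"],np.array(c["view"])
def pts(n,d,c):  # world points of each pixel (pinhole)
    f,cx,cy,V=c; v,u=np.mgrid[0:480,0:640]
    P=np.stack([(u-cx)/f*d,(v-cy)/f*d,d],-1)
    return (P-V[:3,3])@V[:3,:3]
def ray(c,u,v,fish=False):
    f,cx,cy,V=c; a,b=(u-cx)/f,(v-cy)/f
    if fish:
        r=np.hypot(a,b); s=np.sinc(r/np.pi); D=np.array([a*s,b*s,np.cos(r)])
    else: D=np.array([a,b,1.])
    R=V[:3,:3]; return -R.T@V[:3,3], R.T@D
def onz(c,u,v,z,fish=False):
    o,d=ray(c,u,v,fish); return o+d*(z-o[2])/d[2]
E
python3 - <<'E'
from h import *
o=bot.get_obs(); print({k:np.round(v,3) for k,v in o.items()})
for n in("scene","side","wrist"):
    im,d=bot.read_camera(n); c=cal(n)
    cv2.imwrite(f"pics/{n}0.png",im[...,::-1]); np.savez(f"pics/{n}0.npz",im=im,d=d)
    f,cx,cy,V=c; print(n,f,cx,cy,-V[:3,:3].T@V[:3,3],V[2,:3])
E
```

```text
pics
{'t': np.float64(0.0), 'q': array([ 1.21 ,  0.478,  0.022,  1.556, -0.011,  1.109, -0.083]), 'joint_vel': array([-0.   ,  0.001,  0.   ,  0.   , -0.002, -0.   ,  0.002]), 'joint_torque': array([-0.0000e+00, -5.9646e+01,  1.6080e+00, -2.8120e+01,  1.2000e-02,
        9.0000e-03,  0.0000e+00]), 'eef_pos': array([ 0.169, -0.653,  0.216]), 'tool_rot': array([-0.001,  0.992,  0.126, -0.   ]), 'contact_force': array([-0.605, -0.698,  0.268]), 'torque': array([ 0.007,  0.025, -0.001]), 'grasp_force': np.float64(0.0), 'gripper_width': np.float64(1.001)}
scene 436.0784123447404 317.90547951776836 244.31669913009802 [0.11484193 0.63959177 0.82987224] [ 0.3546118  -0.60576082 -0.71225298]
side 550.6545023244821 320.0728026690023 241.55163977541227 [-0.50310592  0.04615006  1.25508232] [ 0.65351637 -0.04298999 -0.75569056]
wrist 371.64829954431775 317.64855690375884 236.97575975369648 [ 0.23614589 -0.63614593  0.37275799] [-0.26606381 -0.06743065 -0.96159407]
```

View pics/scene0.png

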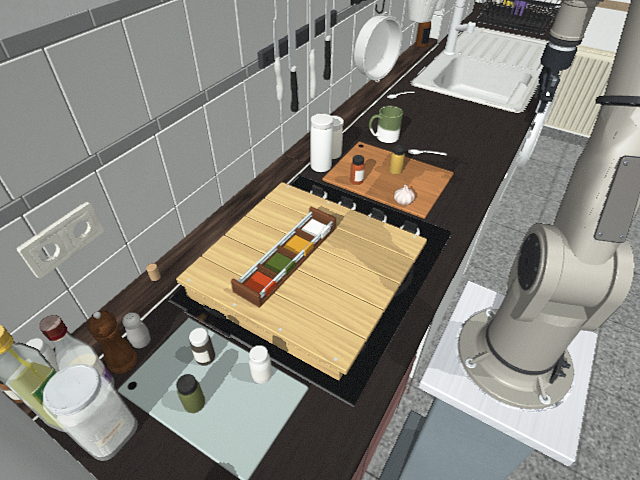

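View pics/side0.png

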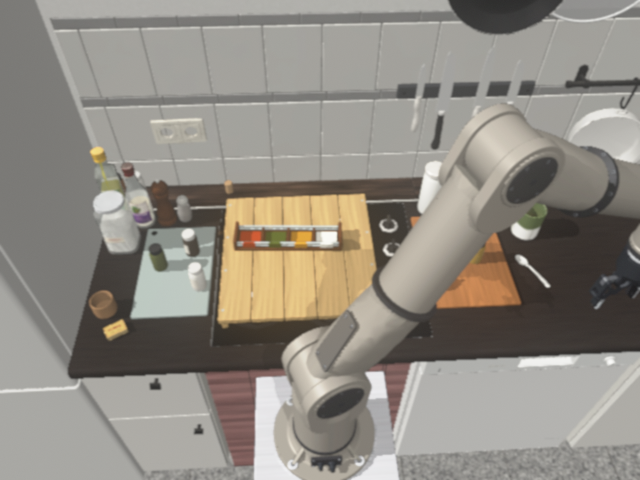

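The scene view shows green jar (190,393), dark (201,346) and white (260,364) on the glass board. Orange (358,170), mustard (398,160) and garlic (404,195) are on the wooden board. The rack liners from the left run orange, green, mustard, white, at about (262,283) to (315,228). The side view shows the same left board, while the arm covers most of the right one.

```bash
cat > m.py <<'E'
from h import *
def blobs(n,file,boxes):
    z=np.load(file); im,d=z["im"],z["d"]; c=cal(n); P=pts(n,d,c)
    for k,(u0,v0,u1,v1) in boxes.items():
        p=P[v0:v1,u0:u1].reshape(-1,3); p=p[d[v0:v1,u0:u1].ravel()>0]
        base=np.median(p[:,2][p[:,2]<.04]) if (p[:,2]<.04).any() else np.nan
        t=p[p[:,2]>.055]; zt=np.percentile(t[:,2],95)
        cap=t[t[:,2]>zt-.004]; (x,y),r=cv2.minEnclosingCircle(cap[:,:2].astype(np.float32))
        A=np.c_[2*p[:,:2],np.ones(len(p))][(p[:,2]>.03)&(p[:,2]<.07)]
        s=np.linalg.lstsq(A,(A[:,:2]**2).sum(1)/4,rcond=None)[0]
        print(n,k,"base",round(base,4),"top",round(zt,4),"cap",np.round([x,y,r],4),"bodyfit",np.round([s[0],s[1],np.sqrt(max(0,s[2]+s[0]**2+s[1]**2))],4),len(cap))
E
python3 - <<'E'
from m import *
blobs("scene","pics/scene0.npz",dict(green=(172,370,208,416),white=(245,342,275,386),dark=(186,325,218,367),orange=(347,152,369,188),mustard=(387,145,408,177),garlic=(391,182,418,208)))
blobs("side","pics/side0.npz",dict(green=(148,242,168,272),white=(188,260,208,292),dark=(180,228,201,257)))
for n in("scene","side"):
    z=np.load(f"pics/{n}0.npz"); im,d=z["im"],z["d"]; P=pts(n,d,cal(n)); hsv=cv2.cvtColor(im,cv2.COLOR_RGB2HSV).astype(int)
    H,S,V=hsv[...,0],hsv[...,1],hsv[...,2]
    reg=np.zeros(H.shape,bool)
    if n=="scene": reg[205:308,228:340]=1
    else: reg[222:252,232:344]=1
    reg&=(P[...,2]>.074)&(P[...,2]<.092)
    for k,m in dict(orange=((H<10)|(H>175))&(S>190)&(V>110),green=(H>25)&(H<50)&(S>100)&(V<150),mustard=(H>15)&(H<24)&(S>200)&(V>150),white=(S<40)&(V>170)).items():
        m=(m&reg).astype(np.uint8); N,L,st,ce=cv2.connectedComponentsWithStats(m); i=1+np.argmax(st[1:,4]); q=P[L==i]
        print(n,k,st[i],np.round(np.median(q,0),4),np.round((np.percentile(q,2,0)+np.percentile(q,98,0))/2,4),np.round(np.ptp(q,0),3))
E
```

```text
scene green base 0.0114 top 0.0977 cap [0.5028 0.4382 0.0181] bodyfit [0.5031 0.4387 0.0201] 270
scene white base 0.0102 top 0.0978 cap [0.4271 0.3232 0.0177] bodyfit [0.428  0.3229 0.0201] 229
scene dark base 0.0113 top 0.0976 cap [0.5516 0.3525 0.0181] bodyfit [0.5519 0.3523 0.0201] 213
scene orange base 0.0113 top 0.0969 cap [ 0.5659 -0.3519  0.0199] bodyfit [ 0.5642 -0.3512  0.0188] 70
scene mustard base 0.0112 top 0.0974 cap [ 0.486  -0.4637  0.0191] bodyfit [ 0.4836 -0.4622  0.0176] 63
scene garlic base 0.011 top 0.068 cap [ 0.4034 -0.3402  0.0075] bodyfit [ 0.4005 -0.3288  0.0183] 9
side green base 0.013 top 0.1 cap [0.4978 0.4344 0.0184] bodyfit [0.5    0.4354 0.0181] 57
side white base 0.0127 top 0.0993 cap [0.4242 0.3191 0.0177] bodyfit [0.4258 0.3201 0.019 ] 72
side dark base 0.0125 top 0.0988 cap [0.5498 0.3498 0.0188] bodyfit [0.5496 0.3492 0.019 ] 72
scene orange [244 271  28  22 308] [0.5407 0.1719 0.0815] [0.5417 0.1714 0.0814] [0.043 0.052 0.01 ]
scene green [264 253  28  20 302] [0.5371 0.1028 0.0816] [0.5373 0.1025 0.0813] [0.044 0.057 0.01 ]
scene mustard [297 248   6   6   9] [0.5144 0.0424 0.0821] [0.5149 0.0437 0.0814] [0.003 0.023 0.003]
scene white [302 219  24  17 226] [ 0.5288 -0.0419  0.0814] [ 0.5293 -0.0438  0.0816] [0.045 0.054 0.008]
side orange [257 239   1   1   1] [0.5302 0.157  0.082 ] [0.5302 0.157  0.082 ] [0. 0. 0.]
side green [266 232  20  10 170] [0.5387 0.1034 0.0816] [0.5385 0.1034 0.0818] [0.041 0.054 0.015]Traceback (most recent call last):
  File "<stdin>", line 12, in <module>
    return _wrapfunc(a, 'argmax', axis=axis, out=out, **kwds)
    return bound(*args, **kwds)
ValueError: attempt to get argmax of an empty sequence
```

```bash
python3 - <<'E'
import cv2,numpy as np
a=cv2.imread("pics/scene0.png")
cv2.imwrite("pics/crop1.png",np.hstack([cv2.resize(a[200:310,225:345],(400,367)),cv2.resize(a[320:420,165:285],(400,367))]))
E
```

```text
(no output)
```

View pics/crop1.png

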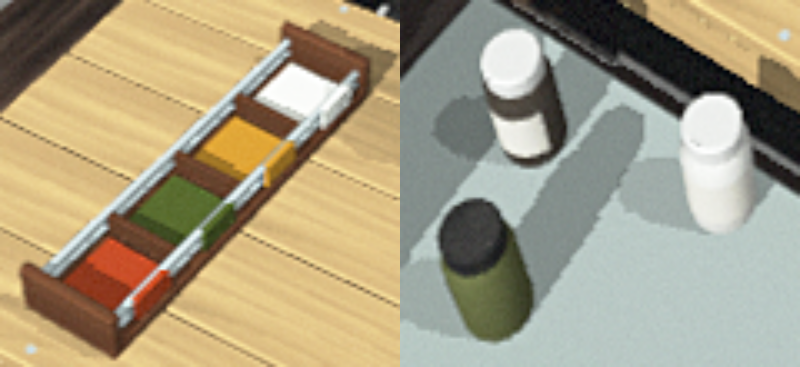

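The crop shows the open rack: wooden ends and dividers, thin metal rails, and front tags that partly hide the liners. I'll get the rack axis from its end blocks and rails.

```bash
python3 - <<'E'
from h import *
for n in("scene","side"):
    z=np.load(f"pics/{n}0.npz"); im,d=z["im"],z["d"]; P=pts(n,d,cal(n))
    m=(P[...,2]>.078)&(P[...,2]<.125)&(P[...,0]>.46)&(P[...,0]<.62)&(P[...,1]>-.13)&(P[...,1]<.25)&(d>0)
    N,L,st,ce=cv2.connectedComponentsWithStats(m.astype(np.uint8)); i=1+np.argmax(st[1:,4]); q=P[L==i]
    print(n,len(q),cv2.minAreaRect(q[:,:2].astype(np.float32)))
    top=q[q[:,2]>.1035]; 
    for s in(1,-1):
        e=top[(top[:,1]-.066)*s>.1]; print(" end",len(e),np.round(e.mean(0),4),np.round(np.percentile(e,[3,97],axis=0),4).tolist())
    hsv=cv2.cvtColor(im,cv2.COLOR_RGB2HSV)
    for u,v in ((262,283),(280,262),(299,245),(316,228)) if n=="scene" else ((252,240),(278,238),(304,239),(329,240)):
        print(hsv[v,u],np.round(P[v,u],4))
E
```

```text
scene 3564 ((0.531745433807373, 0.070411317050457), (0.30458706617355347, 0.07926657795906067), 86.72986602783203)
 end 156 [0.5385 0.2176 0.1082] [[0.5031, 0.212, 0.1045], [0.5747, 0.2228, 0.1108]]
 end 111 [ 0.5208 -0.073   0.1076] [[0.4864, -0.0791, 0.1036], [0.5585, -0.0672, 0.1112]]
[  8 213 206] [0.5302 0.1714 0.0821]
[ 38 149 106] [0.5333 0.0973 0.0799]
[ 20 191 224] [0.5246 0.0294 0.082 ]
[ 30   1 251] [ 0.52   -0.0417  0.0835]
side 2351 ((0.5293310284614563, 0.06820632517337799), (0.30217501521110535, 0.08485550433397293), 86.32221221923828)
 end 81 [0.538  0.2112 0.1085] [[0.4998, 0.1815, 0.1041], [0.5772, 0.2186, 0.1134]]
 end 76 [ 0.5167 -0.0758  0.1085] [[0.4847, -0.0825, 0.1044], [0.558, -0.0484, 0.1143]]
[  8 173 195] [0.5271 0.171  0.0821]
[ 33 126 117] [0.5305 0.0977 0.0824]
[ 19 183 227] [0.5217 0.0243 0.0837]
[ 24   5 250] [ 0.5156 -0.0461  0.0823]
```

Request:
servo_tool:
  motion:
    - [[1,0.8,0.9,0.05,1],[1,0.8,0.9,0.05,1],[1,0.8,0.9,0.05,1],[1,0.8,0.9,0.05,1],[1,0.8,0.9,0.05,1],[1,0.8,0.9,0.05,1],[1,0.8,0.9,0.05,1],[1,0.8,0.9,0.05,1],[1,0.8,0.9,0.05,1],[1,0.8,0.9,0.05,1],[1,0,1,0,0.475],[1,0,1,0,0],[1,0,1,0,0],[1,0,1,0,0],[1,0,1,0,0],[1,0,1,0,0],[1,0,1,0,0],[1,0,1,0,0],[1,0,1,0,0],[1,0,1,0,0]]
  newtons: 35

```text
t: 2.15
eef_pos: [0.4885, 0.1078, 0.2368]
tool_rot: [0.0, 0.728, 0.685, -0.0]
contact_force: [0.4, -0.0, 0.7]
gripper_width: 1.004
grasp_force: 0.0
```

Request:
servo_tool:
  motion:
    - [[1,0.04,1,0,0],[1,0.04,1,0,0],[1,0.04,1,0,0],[1,0.04,1,0,0],[1,0.04,1,0,0],[1,0.04,1,0,0],[1,0.04,1,0,0],[1,0.04,1,0,0],[1,0,0.22,0,0],[1,0,0,0,0]]

```text
t: 3.15
eef_pos: [0.5005, 0.4368, 0.2362]
tool_rot: [-0.001, 0.727, 0.686, -0.0]
contact_force: [0.0, -0.7, -0.3]
gripper_width: 0.996
grasp_force: 0.0
```

```bash
python3 - <<'E'
from m import *
print(bot.get_obs()["eef_pos"])
for n in("wrist","side","scene"):
    if n=="wrist": np.save("pics/w1cal.npy",np.array(cal(n),dtype=object),allow_pickle=True)
    im,d=bot.read_camera(n); cv2.imwrite(f"pics/{n}1.png",im[...,::-1]); np.savez(f"pics/{n}1.npz",im=im,d=d)
E
```

```text
[0.50049352 0.43681715 0.23616595]
```

View pics/wrist1.png

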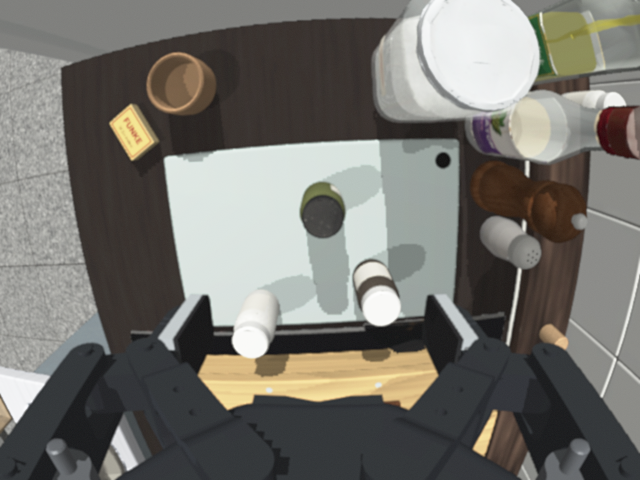

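View pics/side1.png

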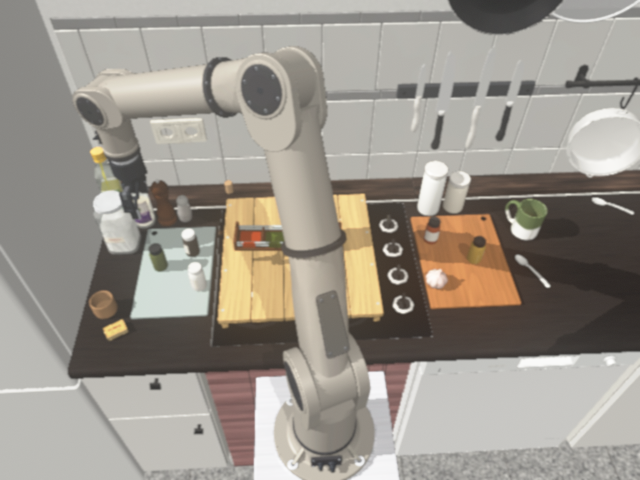

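The wrist view shows the green jar's cap at (323,215), with dark (381,305) and white (252,335) below it. The side view now has the right board clear: orange (432,229), mustard (478,250), garlic (436,278).

```bash
python3 - <<'E'
from m import *
c=tuple(np.load("pics/w1cal.npy",allow_pickle=True)); print("cam",-c[3][:3,:3].T@c[3][:3,3])
d=np.load("pics/wrist1.npz")["d"]
for k,(u,v) in dict(green=(323,216),dark=(381,306),white=(251,338)).items():
    print(k,onz(c,u,v,.097,True).round(4))
    o,r=ray(c,u,v,True); print("  depth", (o+r/r.dot(c[3][2,:3])*d[v,u]).round(4))
blobs("side","pics/side1.npz",dict(green=(148,242,168,272),orange=(424,213,441,244),mustard=(469,234,487,267)))
E
```

```text
cam [0.50495648 0.50581298 0.3928629 ]
green [0.5048 0.4393 0.097 ]
  depth [0.5048 0.4392 0.0965]
dark [0.5522 0.3546 0.097 ]
  depth [0.5524 0.354  0.0959]
white [0.4316 0.3275 0.097 ]
  depth [0.4317 0.3276 0.0972]
side green base 0.013 top 0.0996 cap [0.4998 0.4378 0.0192] bodyfit [0.4996 0.4353 0.018 ] 60
side orange base 0.0117 top 0.0976 cap [ 0.561  -0.3548  0.0183] bodyfit [ 0.5604 -0.3541  0.0172] 69
side mustard base 0.0122 top 0.098 cap [ 0.4799 -0.4663  0.0181] bodyfit [ 0.4802 -0.4666  0.0173] 74
```

Request:
servo_tool:
  motion:
    - [[1,0.05,0.03,-0.8,0],[1,0,0,-0.9,0],[1,0,0,-0.9,0],[1,0,0,-0.7,0],[1,0,0,-0.6,0],[1,0,0,-0.48,0],[1,0,0,0,0],[0,0,0,0,0],[0,0,0,0,0],[0,0,0,0,0],[0,0,0,0,0],[0,0,0,0,0],[0,0,0,0,0],[0,0,0,0,0]]
  newtons: 35

```text
t: 4.7
eef_pos: [0.5044, 0.4372, 0.0636]
tool_rot: [0.0, 0.728, 0.685, 0.001]
contact_force: [-0.0, -1.4, 5.9]
gripper_width: 0.445
grasp_force: 34.4
```

Request:
servo_tool:
  motion:
    - [[0,0,0,0.4,0],[0,0,0,0.9,0],[0,0,0,1,0],[0,0,0,1,0],[0,0,-0.3,0.8,0],[0,0.08,-0.7,0.3,0],[0,0.08,-0.9,0,0],[0,0.08,-0.9,0,0],[0,0.08,-0.9,0,0],[0,0.08,-0.9,0,0],[0,0.08,-0.9,0,0],[0,0.08,-0.9,0,0],[0,0.08,-0.9,0,0],[0,0.08,-0.6,0,0],[0,0,-0.28,0,0],[0,0,0,0,0],[0,0,0,0,0]]

```text
t: 6.4
eef_pos: [0.5322, 0.111, 0.2382]
tool_rot: [-0.0, 0.728, 0.686, 0.001]
contact_force: [-0.7, -0.3, -1.7]
gripper_width: 0.445
grasp_force: 35.3
```

```bash
python3 - <<'E'
from m import *
o=bot.get_obs(); print(o["eef_pos"],o["grasp_force"],o["gripper_width"])
c=cal("wrist"); np.save("pics/w2cal.npy",np.array(c,dtype=object),allow_pickle=True)
im,d=bot.read_camera("wrist"); cv2.imwrite("pics/wrist2.png",im[...,::-1]); np.savez("pics/wrist2.npz",im=im,d=d)
E
```

```text
[0.53220489 0.11095161 0.23821718] 35.349467396736145 0.445011515458385
```

View pics/wrist2.png

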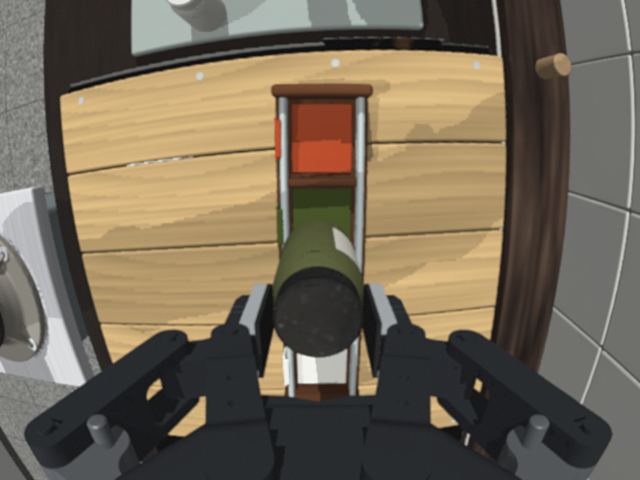

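The jar is held upright over the green bay. The orange liner is fully visible at about (292..355, 103..173), with the rails either side and the green liner partly behind the jar.

```bash
python3 - <<'E'
from m import *
c=tuple(np.load("pics/w2cal.npy",allow_pickle=True)); z=np.load("pics/wrist2.npz"); im,d=z["im"],z["d"]
hsv=cv2.cvtColor(im,cv2.COLOR_RGB2HSV).astype(int);H,S=hsv[...,0],hsv[...,1]
m=(((H<9)|(H>175))&(S>190)); m[:95]=0;m[182:]=0;m[:,:286]=0;m[:,362:]=0
v,u=np.nonzero(m); print(u.min(),u.max(),v.min(),v.max())
Q=np.array([onz(c,a,b,.0825,True) for a,b in zip(u,v)])
print("orange liner",cv2.minAreaRect(Q[:,:2].astype(np.float32)))
# rail inner edges at z .1
for p in((277,90),(370,90)): print("end",onz(c,*p,.11,True).round(4))
for p in((282,140),(360,140),(287,200),(361,200)): print("rail",onz(c,*p,.1,True).round(4))
print("cap",onz(c,318,313,.188+.085,True).round(4))
for p in((324,60),(323,137),(323,205),(284,140),(323,89)):
    o,r=ray(c,*p,True); print(p,(o+r/r.dot(c[3][2,:3])*d[p[1],p[0]]).round(4))
E
```

```text
292 350 105 172
orange liner ((0.5387356877326965, 0.17615653574466705), (0.05659380182623863, 0.04882407188415527), 87.09821319580078)
end [0.5077 0.2162 0.11  ]
end [0.578  0.2123 0.11  ]
rail [0.5081 0.1772 0.1   ]
rail [0.5694 0.1737 0.1   ]
rail [0.5086 0.1288 0.1   ]
rail [0.5682 0.1253 0.1   ]
cap [0.5328 0.1163 0.273 ]
(324, 60) [0.5457 0.2453 0.0701]
(323, 137) [0.5407 0.1773 0.0823]
(323, 205) [0.5374 0.1196 0.0828]
(284, 140) [0.5097 0.1771 0.1008]
(323, 89) [0.5424 0.2145 0.1096]
```

Request:
servo_tool:
  motion:
    - [[0,0.06,-0.19,0,0],[0,0,0,0,0],[0,0,0,-0.5,0],[0,0,0,-0.7,0],[0,0,0,-0.6,0],[0,0,0,-0.4,0],[0,0,0,-0.2,0],[0,0,0,-0.1,0],[0,0,0,0,0],[0,0,0,0,0]]

```text
t: 7.45
eef_pos: [0.5354, 0.1019, 0.1384]
tool_rot: [0.0, 0.728, 0.685, 0.001]
contact_force: [0.2, -0.2, -1.2]
gripper_width: 0.444
grasp_force: 35.4
```

Request:
servo_tool:
  motion:
    - [[0,0,0,-0.05,0],[0,0,0,-0.05,0],[0,0,0,0,0]]

```text
t: 7.75
eef_pos: [0.5353, 0.1017, 0.1341]
tool_rot: [0.0, 0.728, 0.685, 0.0]
contact_force: [-0.2, 0.4, 1.6]
gripper_width: 0.446
grasp_force: 35.8
```

Request:
servo_tool:
  motion:
    - [[0.55,0,0,0,0],[0.75,0,0,0,0],[0.75,0,0,0,0],[0.75,0,0,0.3,0],[0.75,0,0,0.8,0],[1,0,0,1,0],[1,0,-0.3,0.6,0],[1,0.06,-1,0,0],[1,0.06,-1,0,0],[1,0.06,-1,0,0],[1,0.06,-1,0,0],[1,0.06,-1,0,0],[1,0.06,-1,0,0],[1,0.06,-1,0,0],[1,0.06,-1,0,0],[1,0.06,-1,0,0],[1,0.06,-1,0,0],[1,0,-0.9,0,0],[1,0,0,0,0]]

```text
t: 9.65
eef_pos: [0.5568, -0.3535, 0.2417]
tool_rot: [0.001, 0.731, 0.682, -0.001]
contact_force: [-0.2, -0.6, 0.3]
gripper_width: 1.0
grasp_force: 0.0
```

```bash
python3 - <<'E'
from m import *
o=bot.get_obs(); print(o["eef_pos"])
c=cal("wrist"); np.save("pics/w3cal.npy",np.array(c,dtype=object),allow_pickle=True)
im,d=bot.read_camera("wrist"); cv2.imwrite("pics/wrist3.png",im[...,::-1]); np.savez("pics/wrist3.npz",im=im,d=d)
im,d=bot.read_camera("scene"); np.savez("pics/scene3.npz",im=im,d=d)
a=cv2.resize(im[180:320,210:360],(600,560)); cv2.imwrite("pics/scene3.png",a[...,::-1])
E
```

```text
[ 0.55684139 -0.35353731  0.24171076]
```

View pics/wrist3.png

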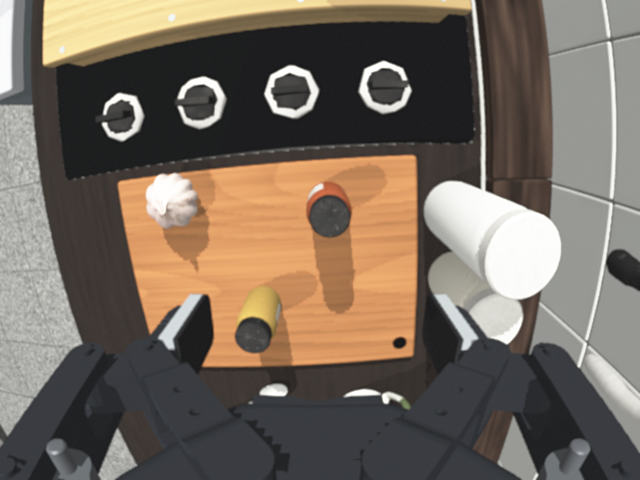

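View pics/scene3.png

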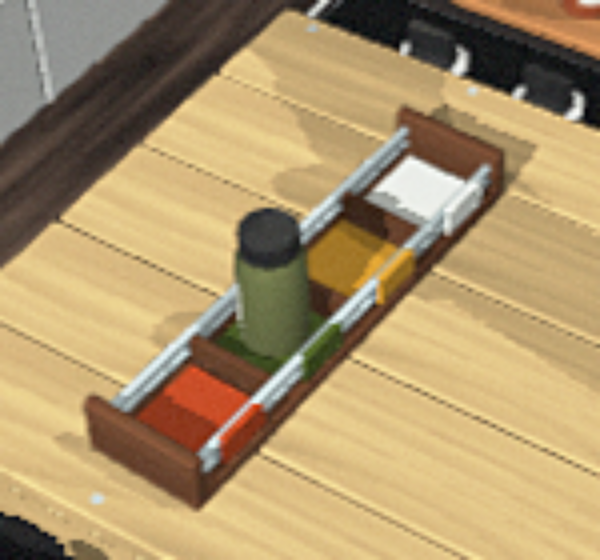

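Green stands upright in its bay. The wrist view shows the orange cap at (329,217), the mustard cap at (254,334) and white canisters at right (520,250), whose clearance I'll check.

```bash
python3 - <<'E'
from m import *
c=tuple(np.load("pics/w3cal.npy",allow_pickle=True)); d=np.load("pics/wrist3.npz")["d"]
for k,(u,v) in dict(orange=(329,217),mustard=(254,335),garlic=(172,198)).items(): print(k,onz(c,u,v,.097,True).round(4))
R=c[3][:3,:3]; m=[]
for v in range(180,340,4):
    for u in range(425,560,4):
        o,r=ray(c,u,v,True); p=o+r/r.dot(c[3][2,:3])*d[v,u]
        if p[2]>.1 and d[v,u]>.1: m.append(p)
m=np.array(m); print(m.min(0),m.max(0))
n=m[m[:,1]>-.42]; print(n.min(0),n.max(0))
blobs("scene","pics/scene3.npz",dict(green=(264,230,291,273)))
E
```

```text
orange [ 0.5662 -0.3539  0.097 ]
mustard [ 0.4888 -0.4627  0.097 ]
garlic [ 0.4322 -0.3268  0.097 ]
[ 0.59914451 -0.47099997  0.10011979] [ 0.73997552 -0.3411711   0.30544355]
[ 0.59914451 -0.40692978  0.10070308] [ 0.73611032 -0.3411711   0.30544355]
scene green base nan top 0.1667 cap [0.5335 0.1048 0.0185] bodyfit [0.5867 0.0339 0.0366] 150
```

```bash
python3 - <<'E'
from m import *
c=tuple(np.load("pics/w3cal.npy",allow_pickle=True)); d=np.load("pics/wrist3.npz")["d"]
m=[]
for v in range(180,285,3):
    for u in range(422,560,3):
        o,r=ray(c,u,v,True); p=o+r/r.dot(c[3][2,:3])*d[v,u]
        if p[2]>.05 and d[v,u]>.05: m.append(p)
m=np.array(m)
for a in(.05,.1,.15,.2,.25): 
    s=m[(m[:,2]>a)&(m[:,2]<a+.05)]
    if len(s): print(a,len(s),s.min(0).round(3),s.max(0).round(3))
E
```

```text
0.05 202 [ 0.672 -0.458  0.05 ] [ 0.834 -0.341  0.1  ]
0.1 259 [ 0.672 -0.401  0.1  ] [ 0.715 -0.341  0.15 ]
0.15 572 [ 0.672 -0.398  0.15 ] [ 0.737 -0.342  0.174]
```

Request:
servo_tool:
  motion:
    - [[1,0.2,0.01,-0.8,0],[1,0,0,-0.9,0],[1,0,0,-0.9,0],[1,0,0,-0.8,0],[1,0,0,-0.6,0],[1,0,0,-0.5,0],[1,0,0,0,0],[0,0,0,0,0],[0,0,0,0,0],[0,0,0,0,0],[0,0,0,0,0],[0,0,0,0,0],[0,0,0,0,0],[0,0,0,0,0]]

```text
t: 11.15
eef_pos: [0.5678, -0.3462, 0.0636]
tool_rot: [0.001, 0.728, 0.685, 0.0]
contact_force: [-0.6, 1.2, 6.5]
gripper_width: 0.437
grasp_force: 34.3
```

Request:
servo_tool:
  motion:
    - [[0.6,0,0,0,0],[0.8,0,0,0,0],[0.8,0,0,0,0],[0.8,0,-0.17,0,0],[0.8,0,0,0,0],[0.8,0,0,0,0],[0,0,0,0,0],[0,0,0,0,0],[0,0,0,0,0],[0,0,0,0,0],[0,0,0,0,0],[0,0,0,0,0]]

```text
t: 12.35
eef_pos: [0.5669, -0.3527, 0.0619]
tool_rot: [0.0, 0.728, 0.685, 0.0]
contact_force: [-2.2, 1.1, 5.8]
gripper_width: 0.449
grasp_force: 34.9
```

Request:
servo_tool:
  motion:
    - [[0,0,0,0.4,0],[0,0,0,0.9,0],[0,0,0,1,0],[0,0,0,1,0],[0,0,0.3,0.9,0],[0,-0.06,0.7,0.3,0],[0,-0.06,1,0,0],[0,-0.06,1,0,0],[0,-0.06,1,0,0],[0,-0.06,1,0,0],[0,-0.06,1,0,0],[0,-0.06,1,0,0],[0,-0.06,1,0,0],[0,-0.06,1,0,0],[0,-0.06,1,0,0],[0,-0.06,1,0,0],[0,-0.06,1,0,0],[0,0,0.8,0,0],[0,0,0.45,0,0],[0,0,0,0,0]]

```text
t: 14.35
eef_pos: [0.5372, 0.1811, 0.2424]
tool_rot: [-0.001, 0.726, 0.687, 0.001]
contact_force: [-0.7, -0.1, -0.8]
gripper_width: 0.454
grasp_force: 35.5
```

Request:
servo_tool:
  motion:
    - [[0,0,0,0,0],[0,0,0,0,0],[0,0,0,0,0]]

```text
t: 14.65
eef_pos: [0.5383, 0.1756, 0.2416]
tool_rot: [0.0, 0.729, 0.684, -0.0]
contact_force: [0.6, -0.9, -1.3]
gripper_width: 0.452
grasp_force: 35.5
```

Request:
servo_tool:
  motion:
    - [[0,0,0.02,-0.5,0],[0,0,0,-0.8,0],[0,0,0,-0.7,0],[0,0,0,-0.4,0],[0,0,0,-0.2,0],[0,0,0,0,0],[0,0,0,0,0],[0,0,0,-0.05,0],[0,0,0,-0.05,0],[0,0,0,0,0]]

```text
t: 15.65
eef_pos: [0.5382, 0.1781, 0.1338]
tool_rot: [0.0, 0.728, 0.685, 0.0]
contact_force: [-1.1, -0.2, -1.1]
gripper_width: 0.448
grasp_force: 35.5
```

Request:
servo_tool:
  motion:
    - [[0,0,0,-0.04,0],[0,0,0,0,0],[0.55,0,0,0,0],[0.75,0,0,0,0],[0.75,0,0,0,0],[0.75,0,0,0.3,0],[0.75,0,0,0.8,0],[1,0,0,1,0],[1,0,-0.3,0.7,0],[1,0,-1,0,0],[1,0,-1,0,0],[1,0,-1,0,0],[1,0,-1,0,0],[1,0,-1,0,0],[1,0,-1,0,0],[1,0,-1,0,0]]

```text
t: 17.25
eef_pos: [0.538, -0.1154, 0.2452]
tool_rot: [0.0, 0.728, 0.685, 0.0]
contact_force: [1.7, -0.4, 0.1]
gripper_width: 1.001
grasp_force: 0.0
```

Request:
servo_tool:
  motion:
    - [[1,-0.15,-1,0,0],[1,-0.15,-1,0,0],[1,-0.15,-1,0,0],[1,-0.15,-1,0,0],[1,-0.15,-1,0,0],[1,-0.15,-1,0,0],[1,-0.15,-1,0,0],[1,-0.15,-1,0,0],[1,-0.13,-0.75,0,0],[1,0,0,0,0],[1,0,0,0,0],[1,0,0,0,0]]

```text
t: 18.45
eef_pos: [0.4858, -0.4623, 0.2446]
tool_rot: [0.0, 0.728, 0.686, 0.001]
contact_force: [-0.0, 1.1, -0.2]
gripper_width: 1.002
grasp_force: 0.0
```

```bash
python3 - <<'E'
from m import *
o=bot.get_obs(); print(o["eef_pos"])
c=cal("wrist")
im,d=bot.read_camera("wrist"); 
hsv=cv2.cvtColor(im,cv2.COLOR_RGB2HSV); m=(hsv[...,2]<80).astype(np.uint8); m[:150]=0;m[285:]=0;m[:,:280]=0;m[:,370:]=0
N,L,st,ce=cv2.connectedComponentsWithStats(m); i=1+np.argmax(st[1:,4]); print(st[i],ce[i],onz(c,*ce[i],.097,True))
b,_=bot.read_camera("scene"); np.savez("pics/scene4.npz",im=b,d=_)
cv2.imwrite("pics/mix4.png",np.hstack([cv2.resize(im[100:400,160:480],(400,375)),cv2.resize(b[180:320,210:360],(400,375))])[...,::-1])
E
```

```text
[ 0.4857676  -0.4623268   0.24459708]
[299 202  39  40 997] [318.25877633 221.26579739] [ 0.48618999 -0.46590369  0.097     ]
```

View pics/mix4.png

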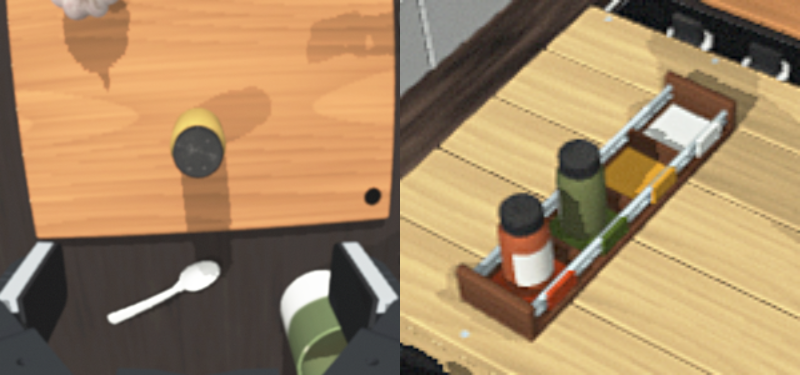

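Orange and green stand upright in their own bays. The mustard cap (198,150 in the crop) is centred between the fingers, and the mug is well off in −y.

Request:
servo_tool:
  motion:
    - [[1,0,-0.06,-0.8,0],[1,0,0,-0.9,0],[1,0,0,-0.9,0],[1,0,0,-0.85,0],[1,0,0,-0.6,0],[1,0,0,-0.5,0],[1,0,0,0,0],[0,0,0,0,0],[0,0,0,0,0],[0,0,0,0,0],[0,0,0,0,0],[0,0,0,0,0],[0,0,0,0,0],[0,0,0,0,0]]

```text
t: 19.95
eef_pos: [0.4859, -0.4669, 0.0639]
tool_rot: [0.001, 0.728, 0.685, 0.0]
contact_force: [-0.7, 1.2, 6.4]
gripper_width: 0.441
grasp_force: 34.3
```

Request:
servo_tool:
  motion:
    - [[0,0,0,0.4,0],[0,0,0,0.9,0],[0,0,0,1,0],[0,0,0,1,0],[0,0,0.3,0.9,0],[0,0.12,0.7,0.3,0],[0,0.12,1,0,0],[0,0.12,1,0,0],[0,0.12,1,0,0],[0,0.12,1,0,0],[0,0.12,1,0,0],[0,0.12,1,0,0],[0,0.12,1,0,0],[0,0.12,1,0,0],[0,0.12,1,0,0],[0,0.04,1,0,0],[0,0,0.9,0,0],[0,0,0.6,0,0]]

```text
t: 21.75
eef_pos: [0.534, 0.037, 0.2433]
tool_rot: [0.0, 0.727, 0.686, 0.001]
contact_force: [0.4, 0.1, -1.1]
gripper_width: 0.443
grasp_force: 35.3
```

Request:
servo_tool:
  motion:
    - [[0,0,0,0,0],[0,0,0,0,0],[0,0,0,0,0]]

```text
t: 22.05
eef_pos: [0.5345, 0.0322, 0.2424]
tool_rot: [0.0, 0.729, 0.685, -0.0]
contact_force: [0.5, -0.5, -1.2]
gripper_width: 0.438
grasp_force: 35.3
```

Request:
servo_tool:
  motion:
    - [[0,-0.09,0,-0.1,0],[0,0,0,-0.6,0],[0,0,0,-0.7,0],[0,0,0,-0.6,0],[0,0,0,-0.4,0],[0,0,0,-0.15,0],[0,0,0,0,0],[0,0,0,0,0],[0,0,0,-0.05,0],[0,0,0,-0.05,0],[0,0,0,0,0]]

```text
t: 23.15
eef_pos: [0.5309, 0.0336, 0.1362]
tool_rot: [0.0, 0.728, 0.685, 0.0]
contact_force: [0.3, 0.6, -0.2]
gripper_width: 0.443
grasp_force: 35.3
```

Request:
servo_tool:
  motion:
    - [[0,0,0,-0.05,0],[0,0,0,0,0],[0.55,0,0,0,0],[0.75,0,0,0,0],[0.75,0,0,0,0],[0.75,0,0,0.3,0],[0.75,0,0,0.8,0],[1,0,0,1,0],[1,0,0.3,0.6,0],[1,-0.35,0.9,0,0],[1,-0.35,0.9,0,0],[1,-0.35,0.9,0,0],[1,-0.35,0.9,0,0],[1,-0.35,0.9,0,0],[1,-0.35,0.9,0,0],[1,-0.35,0.9,0,0],[1,-0.12,0.65,0,0],[1,0,0,0,0],[1,0,0,0,0],[1,0,0,0,0]]

```text
t: 25.15
eef_pos: [0.4286, 0.3224, 0.2422]
tool_rot: [0.0, 0.729, 0.685, -0.0]
contact_force: [-0.6, 0.5, -0.3]
gripper_width: 1.004
grasp_force: 0.0
```

```bash
python3 - <<'E'
from m import *
o=bot.get_obs(); print(o["eef_pos"])
c=cal("wrist"); np.save("pics/w5cal.npy",np.array(c,dtype=object),allow_pickle=True)
im,d=bot.read_camera("wrist"); np.savez("pics/wrist5.npz",im=im,d=d)
b,_=bot.read_camera("scene"); np.savez("pics/scene5.npz",im=b,d=_)
cv2.imwrite("pics/mix5.png",np.hstack([cv2.resize(im[100:400,160:480],(400,375)),cv2.resize(b[180:320,210:360],(400,375))])[...,::-1])
E
```

```text
[0.4286374  0.32239947 0.24217902]
```

View pics/mix5.png

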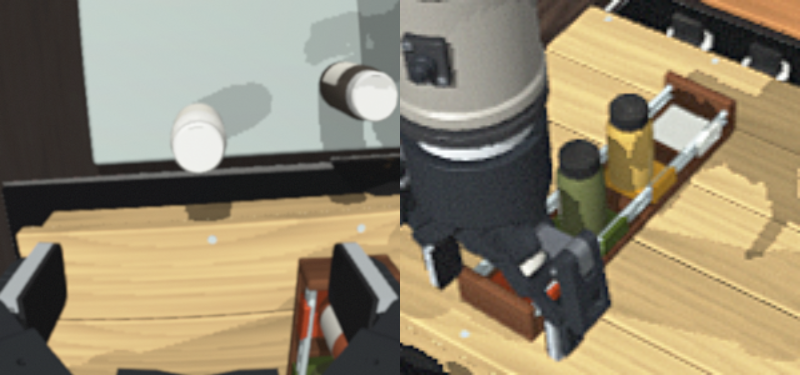

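Mustard stands upright in its bay. The white cap is at (198,147) in the crop, centred under the gripper, with the dark jar clear at (370,95).

Request:
servo_tool:
  motion:
    - [[1,0,-0.03,-0.8,0],[1,0,0,-0.9,0],[1,0,0,-0.9,0],[1,0,0,-0.8,0],[1,0,0,-0.6,0],[1,0,0,-0.5,0],[1,0,0,0,0],[0,0,0,0,0],[0,0,0,0,0],[0,0,0,0,0],[0,0,0,0,0],[0,0,0,0,0],[0,0,0,0,0],[0,0,0,0,0]]

```text
t: 26.65
eef_pos: [0.429, 0.3231, 0.0635]
tool_rot: [0.0, 0.728, 0.685, 0.001]
contact_force: [-0.3, -0.8, 6.4]
gripper_width: 0.446
grasp_force: 34.4
```

Request:
servo_tool:
  motion:
    - [[0,0,0,0.4,0],[0,0,0,0.9,0],[0,0,0,1,0],[0,0,0,1,0],[0,0.1,-0.3,0.9,0],[0,0.2,-0.7,0.3,0],[0,0.2,-0.9,0,0],[0,0.2,-0.9,0,0],[0,0.1,-0.9,0,0],[0,0,-0.9,0,0],[0,0,-0.9,0,0],[0,0,-0.9,0,0],[0,0,-0.9,0,0],[0,0.2,-0.9,0,0],[0,0.5,-0.6,0,0],[0,0.6,-0.25,0,0],[0,0.34,0,0,0],[0,0.2,0,0,0],[0,0,0,0,0],[0,0,0,0,0]]

```text
t: 28.65
eef_pos: [0.5329, -0.0381, 0.2421]
tool_rot: [-0.0, 0.728, 0.686, -0.0]
contact_force: [0.5, -0.2, -1.6]
gripper_width: 0.444
grasp_force: 35.4
```

Request:
servo_tool:
  motion:
    - [[0,0,0,0,0],[0,0,0,0,0]]

```text
t: 28.85
eef_pos: [0.533, -0.0392, 0.2421]
tool_rot: [0.0, 0.728, 0.685, -0.0]
contact_force: [-0.4, -0.2, -1.2]
gripper_width: 0.443
grasp_force: 35.4
```

Request:
servo_tool:
  motion:
    - [[0,-0.16,0,-0.1,0],[0,0,0,-0.6,0],[0,0,0,-0.7,0],[0,0,0,-0.6,0],[0,0,0,-0.4,0],[0,0,0,-0.15,0],[0,0,0,0,0],[0,0,0,0,0],[0,0,0,-0.05,0],[0,0,0,-0.05,0],[0,0,0,0,0]]

```text
t: 29.95
eef_pos: [0.5273, -0.0396, 0.1361]
tool_rot: [0.0, 0.728, 0.685, 0.0]
contact_force: [-0.9, 0.2, -1.6]
gripper_width: 0.441
grasp_force: 35.4
```

Request:
servo_tool:
  motion:
    - [[0,0,0,-0.05,0],[0,0,0,0,0],[0.55,0,0,0,0],[0.75,0,0,0,0],[0.75,0,0,0,0],[0.75,0,0,0.3,0],[0.75,0,0,0.8,0],[1,0,0,1,0],[1,0,0,0.6,0],[1,0,-0.8,0,0],[1,0,-0.8,0,0],[1,0,-0.8,0,0],[1,0,-0.8,0,0],[1,0,-0.4,0,0],[1,0,0,0,0],[1,0,0,0,0],[1,0,0,0,0]]

```text
t: 31.65
eef_pos: [0.5276, -0.1813, 0.2423]
tool_rot: [-0.0, 0.727, 0.686, 0.0]
contact_force: [-0.4, -0.4, 0.2]
gripper_width: 1.003
grasp_force: 0.0
```

```bash
python3 - <<'E'
from m import *
b,d=bot.read_camera("scene"); np.savez("pics/scene6.npz",im=b,d=d)
cv2.imwrite("pics/scene6.png",cv2.resize(b[130:420,110:460],(724,600))[...,::-1])
P=pts("scene",d,cal("scene")); t=P[(P[...,2]>.157)&(P[...,2]<.175)&(P[...,0]>.48)&(P[...,0]<.6)]
for y in(.1762,.1048,.033,-.039):
    q=t[abs(t[:,1]-y)<.03]; print(cv2.minEnclosingCircle(q[q[:,2]>.163][:,:2].astype(np.float32)),q[:,2].max())
E
```

```text
((0.5368194580078125, 0.17809240520000458), 0.018624817952513695) 0.17006745341478327
((0.5325528383255005, 0.10437490046024323), 0.01806282438337803) 0.16954925120519374
((0.5293453335762024, 0.034818701446056366), 0.018345650285482407) 0.1691195598255381
((0.526889443397522, -0.0375865213572979), 0.018192851915955544) 0.16955937993423337
```

View pics/scene6.png

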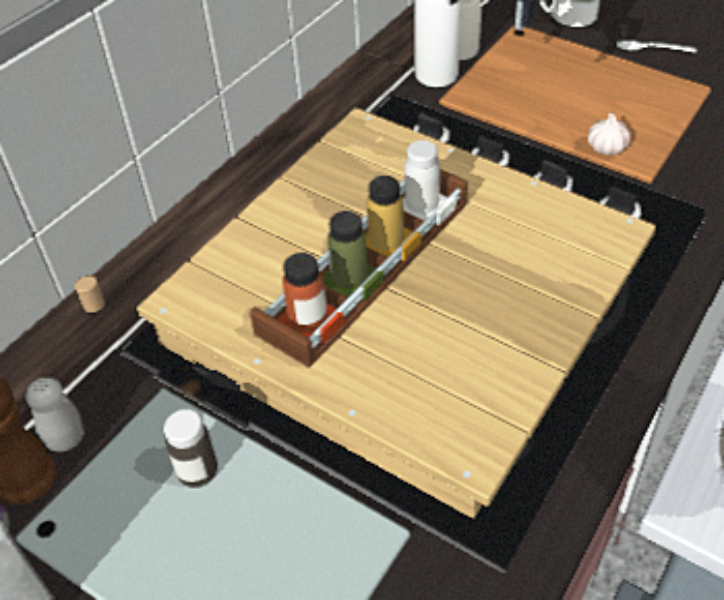

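All four jars stand upright in their own bays, with caps at (300,268), (345,225), (385,187) and (422,152). The dark jar (188,445) and the garlic (610,135) have not moved.

```bash
python3 -c "
from station import bot
print(bot.hand_in())"
```

```text
the job is handed in; nothing more can be done
None
```

The green, orange, mustard and white jars stand upright on their own liners in the rack, the dark jar and garlic were left in place, and the job is handed in at about 32 s of the 109 s allowed.

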